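# Clip down the lid of the blue food container

## Robot

A 6-joint arm with a two-finger parallel gripper is mounted at the origin on a cart in front of the work surface, level with it; the furniture and walls round the work are solid. World frame = base frame: x ahead of the robot, y to its left, z up, the work surface at z = 0. Lengths are in mm, angles in rad, forces in N, time in s.
With the tool pointing down it reaches from about 350 to 975 mm from the base axis. Payload 17.4 kg.
Tool frame: the origin (TCP) lies midway between the tips of the shut fingers; the grasp point (between the pads) lies env.grasp_offset behind it (env.grasp_offset is the distance from the TCP to the grasp point, in mm); z points along the fingers, y is the line along which they close (so a half turn about z gives the same grasp; the last joint's range is limited). The gripper opens to 85 mm and grips with 20 to 120 N. Pads are 22 mm wide; open, the fingers measure 114 mm over their backs; the gripper's body (76 mm by 85 mm) begins 54 mm behind the grasp point. The pads swing forward as they close: fully open they stand 13 mm farther back than shut.
Start: joints at [-1.312, 0.116, 1.442, -0, 1.584, -0.038], TCP at [197.402, -645.496, 231.303] pointing down, gripper open.
Joint ranges: [-2.83, 2.83], [-0.83, 2.19], [0.07, 2.5], [-1.14, 4.28], [0.01, 3], [-2.97, 2.97]. Speed limits (rad/s): [1.89, 1.89, 2.22, 3.14, 3.14, 3.14].

## Interface

Orientations are given as a unit quaternion [w, x, y, z].
In Python, from plant import env, optics gives the robot as it stands.
- The arm moves only by the shell command python3 -m creep 'ROWS' [FORCE]. ROWS is JSON, a list of rows, each a list of 5 numbers: the shift along the tool's x, y, z in cm, then the turn about the tool's z in degrees, then the gripper's target within -1 to 1 (shut at 1, half-way at 0, fully open at -1). In form: [[dx, dy, dz, roll, fingers], ...]. A call has 1 to 5 rows; each row is the pose to reach, as a shift and turn from the pose commanded when the call began, along the tool's axes at that moment; what a row does not reach only later rows make up. A row lasts 1/12 s, in which the tool goes at most 41.7 mm and 7.16 degrees, less where a joint would pass 70% of its speed; a pose out of reach is approached as far as the arm can. A call with a gripper value outside its range is refused whole. The fingers move at their own pace and stop on an object; FORCE is the grip in N (left out, the last holds). Time passes only in rows, so rows that repeat a pose let the fingers close. It gives the time, the measured TCP pose, the force, the opening and the grip force at its end, in the units of the state.
- env.get_state(): the state, without advancing time (a new reading comes with each control period).
- optics.grab_frame(name): name is "side" or "top" or "wrist"; returns a dict with "img" (384x512x3 uint8, blue, green, red), "mtx" (3x3 intrinsics, pixels), "k1" (the pictures are not rectified: a ray, as slopes to the right and down, at radius r is drawn at 1 + k1 r^2 times it, then the intrinsics apply), "world_from_camera" (4x4, takes a point from camera to world coordinates). Camera axes: x right, y up, looking along -z (the intrinsics and any distortion apply to the point x, -y, -z); pixel columns grow to the right and rows downward; lengths in mm; the calibration is good to about 2 mm. A picture is of the moment at which its call begins. There is no depth.
- env.close_job(): hands the job in; it is judged then, once.
The state is a dict: "time_s": time; "joint_positions": joint angles; "joint_vel": joint speeds; "tau": joint torques, N m; "eef_pos": TCP position; "eef_rot": TCP orientation; "wrist_force": force on the tool from outside, world axes, zero at the start; "wrist_torque": the same for the moment, N m; "gripper_width": opening from 0.0 (shut) to 1.0 (fully open); "grip_force": force on a finger pad.
Only numpy, scipy, OpenCV 4.12 (cv2) and the standard library are available. Lean on these libraries where they do the work, as an engineer would, in place of code of your own. Each camera call takes 0.05 s, during which the arm holds its last target. There are 200 camera calls.

## Task

Two lidded food containers stand on the worktop. Close the one with the blue lid for storing: fold its two raised clip flaps fully down against its sides, one after the other, leaving the container standing about where it is. Do not touch the one with the yellow lid, which is already clipped shut.

Things in the scene. Friction and masses are not known exactly. Their poses are not given: they have to be found in the camera images.
- blue_box: Container to close: loose white tub with a shut blue lid, 120 mm long (its x), 84 wide (its y) without flaps, 80 high, 0.85 kg; slides if pushed sideways with over 5 N. Origin: centre of underside, z up. On its +y and -y sides a blue flap, 62 mm wide along x, centred at x=0, 4 thick, is hinged on a line along x at y=+45 or -45, z=73 mm, and reaches 33 mm from that line.
- flap_left (a joint): Flap on the box's +y side, rad: 0 = folded down against the side (stop), 1.57 = sticking out level, more = raised, up to 2.2; starts at 1.4 to 2.0. Stays where left; 1 N at its tip turns it. Pressed down with shut fingers 15 to 20 mm outside the hinge line it swings down; a push toward the tub takes it home: upright, outer face at y=+48 mm, lip at +50, lower edge 40 mm up.
- flap_right (a joint): The same for the flap on the box's -y side (mirror image: hinge line at y=-45 mm, closed outer face at y=-48 mm). 0 = folded down and closed; it also grows as the flap opens outward and up, and starts at 1.4 to 2.0. Behind the containers, from world x = 0.50 m on, stand fixed kitchen things up to 0.24 m tall: keep the hand clear of them.
- yellow_box: Container to leave alone: the same tub with a yellow lid, its two yellow flaps folded down and fixed, so it is 100 mm wide over the flaps and 80 mm high. Loose; origin at the centre of its underside. The two containers stand side by side, 0.18 to 0.30 m apart between centres; either may be on the left.

How it is judged:
By the outcome, as a careful person would: the job done as asked, in the order asked, and still so for the second after the job is handed in, with the robot touching nothing.
It also fails if it takes over 35 s, if anything falls off the work surface, if the arm or the gripper's body presses on something with over 40 N, if the wrist force passes 120 N, or if a joint passes its speed limit or range.

## Working session

There is one attempt and no reset: what is moved stays moved. The work goes in short steps, Python scripts to look and compute and a shell command to move; the robot and the scene stay as the last step left them, time stands still between calls to the robot, and variables do not carry over. Pictures are saved under pics/ and viewed, at most 10 in all, crops included, and the job is handed in when it is done.

```bash
mkdir -p pics; ls; python3 - <<'E'
from plant import env, optics
import cv2,numpy as np
s=env.get_state()
print({k:np.round(v,3).tolist() for k,v in s.items() if k in('time_s','eef_pos','eef_rot','wrist_force','gripper_width')},env.grasp_offset)
for n in('side','top'):
    f=optics.grab_frame(n); cv2.imwrite(f'pics/{n}0.png',f['img']); print(n,f['mtx'].tolist(),f['k1'],np.round(f['world_from_camera'],3).tolist())
E
```

```text
pics
{'time_s': 0.0, 'eef_pos': [197.328, -645.281, 230.526], 'eef_rot': [-0.001, 0.989, 0.148, -0.0], 'wrist_force': [0.107, -0.695, 0.049], 'gripper_width': 1.004} 18.700000000000003
side [[398.0830006720441, 0.0, 247.76915842720618], [0.0, 398.0830006720441, 191.96284416133958], [0.0, 0.0, 1.0]] -0.10235053073656443 [[0.985, -0.09, 0.144, 541.176], [0.169, 0.44, -0.882, -975.007], [0.016, 0.894, 0.449, 461.219], [0.0, 0.0, 0.0, 1.0]]
top [[483.05882875587656, 0.0, 261.786215074252], [0.0, 483.05882875587656, 189.38536777957106], [0.0, 0.0, 1.0]] -0.18910277291447364 [[0.012, 0.999, -0.046, 367.127], [-1.0, 0.012, 0.003, -232.599], [0.003, 0.046, 0.999, 1084.616], [0.0, 0.0, 0.0, 1.0]]
```

View pics/top0.png

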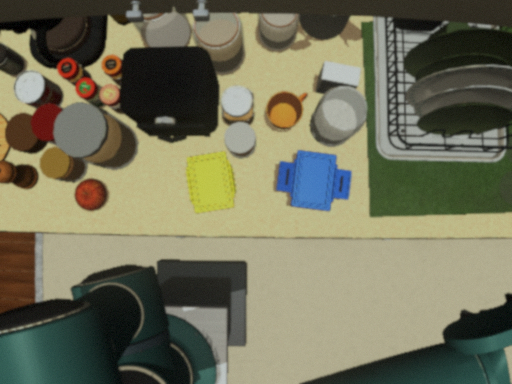

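View pics/side0.png

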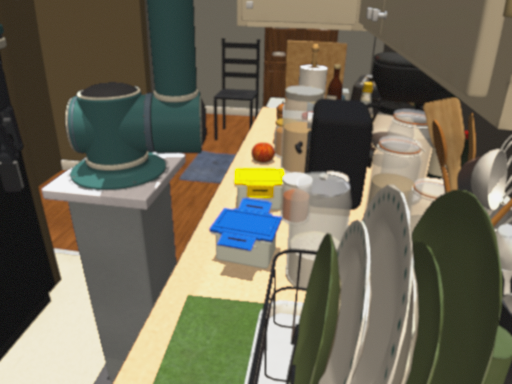

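The top view shows the yellow box at about (211,181) and the blue one at about (314,180). The blue flaps stick out to the left (+y) and right (-y). The side view agrees.

```bash
cat > h.py <<'E'
import cv2,numpy as np
def ray(f,p):
    p=np.asarray(p,float).reshape(-1,1,2)
    u=cv2.undistortPoints(p,f['mtx'],np.array([f['k1'],0,0,0,0.]))[:,0]
    M=f['world_from_camera']; d=np.c_[u[:,0],-u[:,1],-np.ones(len(u))]@M[:3,:3].T
    return M[:3,3],d
def onz(f,p,z):
    o,d=ray(f,p); return o+d*((z-o[2])/d[:,2])[:,None]
def mask(f,lo,hi):
    m=cv2.inRange(cv2.cvtColor(f['img'],cv2.COLOR_BGR2HSV),lo,hi)
    n,l,st,c=cv2.connectedComponentsWithStats(m); i=1+np.argmax(st[1:,4]); return (l==i).astype(np.uint8)
E
python3 - <<'E'
from plant import env, optics
from h import *
f=optics.grab_frame('top')
for n,lo,hi in(('blue',(100,120,80),(125,255,255)),('yellow',(25,150,120),(35,255,255))):
    m=mask(f,lo,hi); ys,xs=np.nonzero(m); P=onz(f,np.c_[xs,ys],80)[:,:2].astype(np.float32)
    print(n,len(xs),'all',cv2.minAreaRect(P))
    if n=='blue':
        k=cv2.morphologyEx(m,cv2.MORPH_OPEN,np.ones((34,22),np.uint8)); ys,xs=np.nonzero(k)
        Q=onz(f,np.c_[xs,ys],80)[:,:2].astype(np.float32); print('lid',len(xs),cv2.minAreaRect(Q),Q.mean(0))
        # tips, in the frame of the box
    cv2.imwrite('pics/c_top.png',cv2.resize(f['img'][130:230,170:370],None,fx=4,fy=4,interpolation=cv2.INTER_CUBIC))
s=optics.grab_frame('side')
cv2.imwrite('pics/c_side.png',cv2.resize(s['img'][180:280,190:310],None,fx=6,fy=6,interpolation=cv2.INTER_CUBIC))
E
```

```text
blue 3072 all ((434.4129943847656, -343.4040222167969), (149.90164184570312, 115.81155395507812), 83.39952087402344)
lid 2282 ((431.8143615722656, -344.2298278808594), (111.21424865722656, 92.59720611572266), 0.512952983379364) [ 431.96796 -344.2069 ]
yellow 2352 all ((428.91522216796875, -128.0186767578125), (116.36663818359375, 94.8778076171875), 10.220840454101562)
```

View pics/c_top.png

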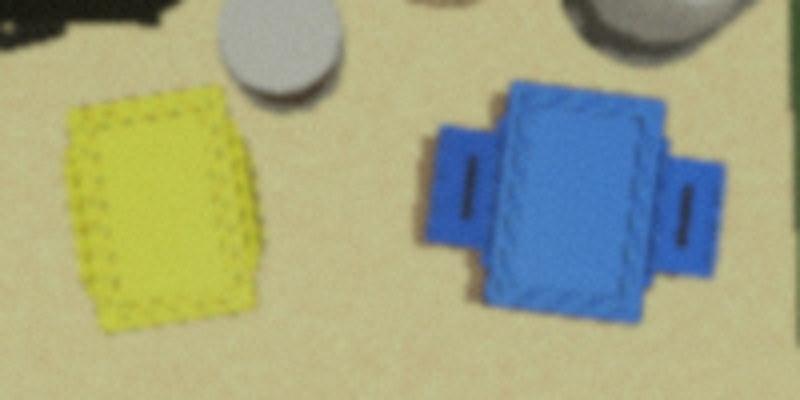

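The crop shows the blue lid's corners at about (510,82), (665,100), (640,322) and (485,305). The flap tips lie near x=430 on the left and x=720 on the right, so the box is turned about -6° and both flaps are up.

```bash
cat >> h.py <<'E'
def tool(s):
    from scipy.spatial.transform import Rotation as R
    w,x,y,z=s['eef_rot']; return R.from_quat([x,y,z,w]).as_matrix()
def go(s,c,yaw,bx,by,z):
    """tool-frame shift (cm) and roll (deg) to box point (bx,by), height z"""
    k,n=np.cos(yaw),np.sin(yaw); t=np.array([c[0]+k*bx-n*by,c[1]+n*bx+k*by,z]); M=tool(s)
    r=np.degrees(np.arctan2(M[1,0],M[0,0])-yaw)
    print('to',t.round(1),'shift',(M.T@(t-s['eef_pos'])/10).round(2),'roll',round(r,1))
E
python3 - <<'E'
from plant import env, optics
from h import *
f=optics.grab_frame('top')
pp=lambda q:(np.array(q,float)+.5)/4-.5+[170,130]
C=onz(f,pp([(510,82),(665,100),(640,322),(485,305)]),80)[:,:2]
c=C.mean(0); print(C.round(1).tolist(),c, [np.linalg.norm(C[i]-C[(i+1)%4]).round(1) for i in range(4)])
v=(C[0]-C[3]+C[1]-C[2]); yaw=np.arctan2(v[1],v[0]); print('yaw',np.degrees(yaw))
T=onz(f,pp([(432,184),(720,219)]),73)[:,:2]-c
print('tips in box y at z=73', T@[-np.sin(yaw),np.cos(yaw)], T@[np.cos(yaw),np.sin(yaw)])
s=env.get_state()
go(s,c,yaw,-8,-64,231); go(s,c,yaw,-8,-64,130)
E
```

```text
[[497.0, -308.2], [488.8, -389.9], [372.1, -377.2], [380.1, -296.1]] [ 434.50089041 -342.84983616] [np.float64(82.2), np.float64(117.3), np.float64(81.6), np.float64(117.5)]
yaw -6.050237563452655
tips in box y at z=73 [ 75.31412755 -78.04098634] [0.95075788 0.66340927]
to [ 419.8 -405.7  231. ] shift [ 2.828e+01 -1.642e+01  1.000e-02] roll 23.1
to [ 419.8 -405.7  130. ] shift [ 28.28 -16.42  10.11] roll 23.1
```

View pics/c_side.png

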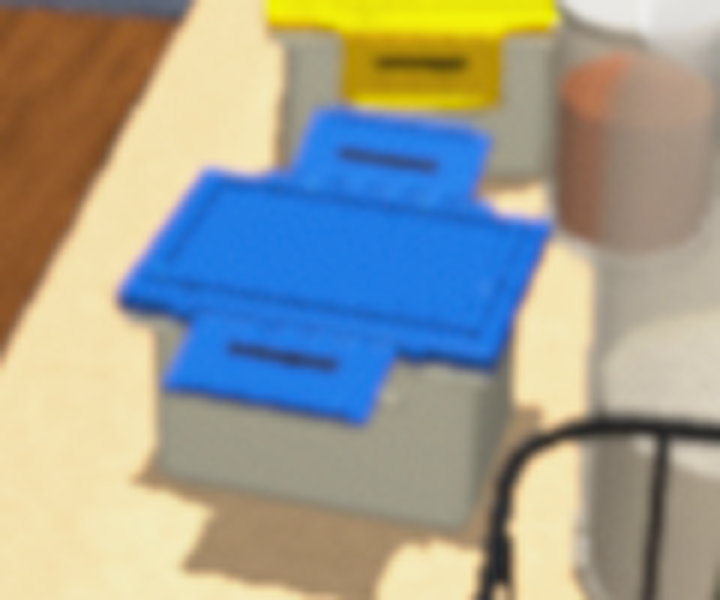

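The side crop shows the near (-y) flap roughly level at (280,365), and the far (+y) flap raised at (395,160). I'll set out toward the -y flap, shutting the fingers on the way.

```bash
python3 -m creep '[[3,-1.8,0,5,1],[6.5,-3.8,0,10,1],[10,-5.8,0,15,1],[13.5,-7.8,0,20,1],[17,-9.8,0,23,1]]' 30; python3 - <<'E'
from plant import env
from h import *
go(env.get_state(),(434.5,-342.8),np.radians(-6.05),-8,-64,130)
E
```

```text
time_s: 0.67
eef_pos: [332.1, -500.5, 231.3]
eef_rot: [0.0, 0.998, -0.055, 0.0]
wrist_force: [0.5, -0.6, -0.2]
gripper_width: 0.302
grip_force: 0.0
to [ 419.8 -405.6  130. ] shift [  7.67 -10.4   10.13] roll -0.3
```

```bash
python3 -m creep '[[2,-2.7,2,0,1],[4,-5.4,4,0,1],[6,-8.1,6,0,1],[7.7,-10.4,8,0,1],[7.7,-10.4,10,0,1]]'; python3 - <<'E'
from plant import env,optics
from h import *
go(env.get_state(),(434.5,-342.8),np.radians(-6.05),-8,-64,130)
f=optics.grab_frame('wrist'); t=optics.grab_frame('side')
cv2.imwrite('pics/w1.png',np.hstack([cv2.resize(f['img'],(400,300)),cv2.resize(t['img'][140:290,150:350],(400,300))]))
E
```

```text
time_s: 1.08
eef_pos: [421.4, -403.4, 130.5]
eef_rot: [-0.0, 0.999, -0.051, 0.0]
wrist_force: [-0.3, -0.4, -0.6]
gripper_width: -0.002
grip_force: 0.0
to [ 419.8 -405.6  130. ] shift [-0.13  0.24  0.05] roll 0.2
```

View pics/w1.png

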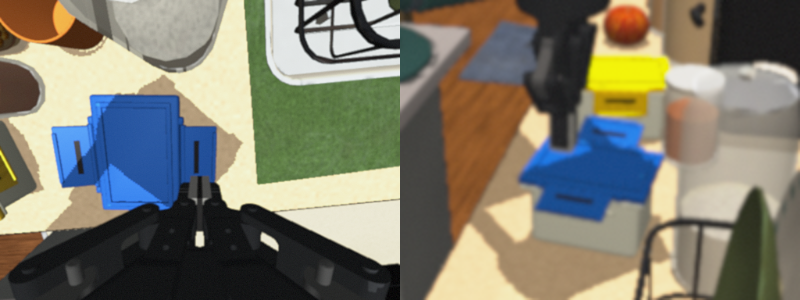

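The wrist view shows the shut fingertips at about (203,185), above the -y flap at (198,155) and outside its hinge. I'll press down there.

```bash
python3 -m creep '[[0,0.2,2,0,1],[0,0.2,4,0,1],[0,0.2,5,0,1],[0,0.2,6,0,1],[0,0.2,7,0,1]]'; python3 -m creep '[[0,0,0.5,0,1],[0,0,1,0,1],[0,0,1.5,0,1],[0,0,1.5,0,1]]';  python3 - <<'E'
from plant import env,optics
from h import *
go(env.get_state(),(434.5,-342.8),np.radians(-6.05),-8,-55,45)
t=optics.grab_frame('side')
cv2.imwrite('pics/s2.png',cv2.resize(t['img'][160:290,170:340],(680,520)))
E
```

```text
time_s: 1.6
eef_pos: [418.6, -409.5, 61.9]
eef_rot: [0.0, 0.999, -0.053, 0.0]
wrist_force: [-0.4, 0.1, 2.8]
gripper_width: -0.002
grip_force: 0.7
time_s: 1.93
eef_pos: [418.4, -408.6, 45.7]
eef_rot: [-0.0, 0.999, -0.052, -0.0]
wrist_force: [0.1, -0.9, -0.2]
gripper_width: 0.0
grip_force: 0.3
to [ 420.7 -396.7   45. ] shift [ 0.11 -1.21  0.07] roll 0.1
```

View pics/s2.png

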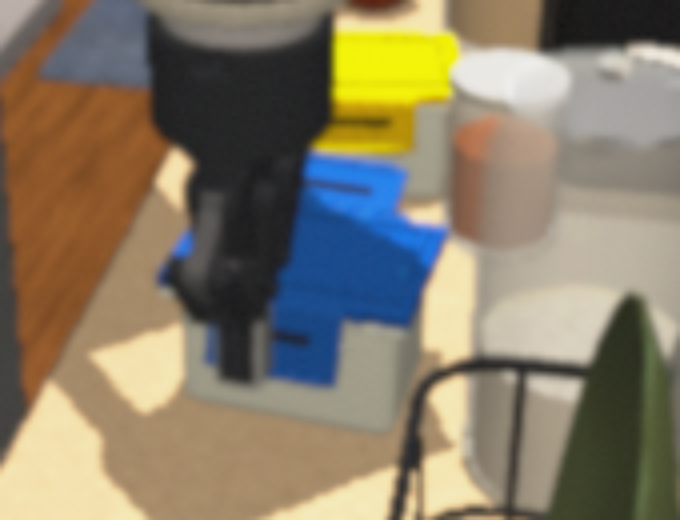

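The flap now hangs nearly down under the fingertip at (240,350). Next I'll push toward the tub in small steps and watch the force.

```bash
for i in 1; do python3 -m creep '[[0,-0.2,0,0,1],[0,-0.4,0,0,1],[0,-0.4,0,0,1]]'; done; python3 -m creep '[[0,-0.15,0,0,1],[0,-0.3,0,0,1],[0,-0.3,0,0,1]]'
```

```text
time_s: 2.23
eef_pos: [419.1, -404.5, 46.6]
eef_rot: [0.0, 0.999, -0.052, 0.0]
wrist_force: [-0.4, -0.1, -0.3]
gripper_width: 0.0
grip_force: 0.3
time_s: 2.48
eef_pos: [419.4, -401.9, 46.7]
eef_rot: [0.001, 0.999, -0.052, 0.0]
wrist_force: [0.4, -5.7, 1.0]
gripper_width: -0.002
grip_force: 2.2
```

```bash
python3 -m creep '[[0,-0.1,0,0,1],[0,-0.2,0,0,1],[0,-0.2,0,0,1]]'
```

```text
time_s: 2.73
eef_pos: [419.6, -400.1, 46.7]
eef_rot: [0.001, 0.999, -0.052, 0.0]
wrist_force: [0.4, -5.4, 1.2]
gripper_width: 0.0
grip_force: 2.6
```

A 5.5 N push means the flap is against the tub, at the slide limit. I'll back off, lift, and look.

```bash
python3 -m creep '[[0,1.5,0,0,1],[0,2.5,0,0,1],[0,2.5,3.5,0,1],[0,2.5,-4,0,1],[0,2.5,-8,0,1]]' | head -0; python3 - <<'E'
from plant import env
s=env.get_state(); print(s['time_s'],s['eef_pos'].round(1) if hasattr(s['eef_pos'],'round') else s['eef_pos'],s['wrist_force'])
E
```

```text
3.15 [ 415.1 -423.9   90.5] [ 0.2526114  -0.89356983  1.47865683]Exception ignored on flushing sys.stdout:
BrokenPipeError: [Errno 32] Broken pipe
```

One row there dipped the tool down by mistake. It was clear of everything, so no harm done. Now I'll rise, cross over the box to the +y side, and look.

```bash
python3 -m creep '[[0,0,-4,0,1],[0,-2,-4,0,1],[0,-6,-4,0,1],[0,-10,-4,0,1],[0,-14,-4,0,1]]'; python3 - <<'E'
from plant import env,optics
from h import *
go(env.get_state(),(434.5,-342.8),np.radians(-6.05),-8,64,130)
f=optics.grab_frame('wrist'); t=optics.grab_frame('side')
cv2.imwrite('pics/w3.png',np.hstack([cv2.resize(f['img'],(400,300)),cv2.resize(t['img'][160:280,180:340],(400,300))]))
E
```

```text
time_s: 3.57
eef_pos: [431.2, -284.8, 134.6]
eef_rot: [-0.0, 0.999, -0.053, -0.0]
wrist_force: [0.9, 0.3, 0.6]
gripper_width: 0.006
grip_force: 0.0
to [ 433.3 -278.3  130. ] shift [ 0.14 -0.67  0.46] roll -0.0
```

View pics/w3.png

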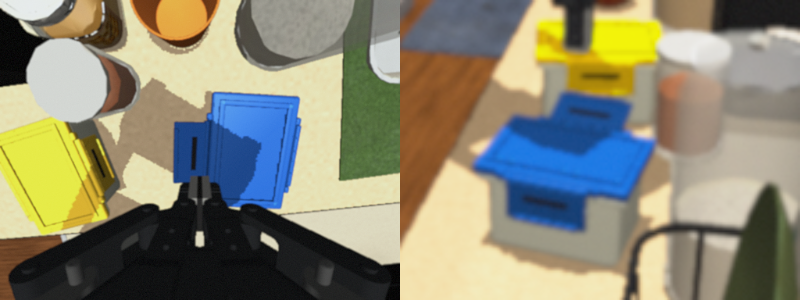

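The -y flap is upright against the tub (side view, (545,205)), and the box has barely moved (about 3 mm and 2°). The +y flap is at (190,150) in the wrist view. I'll shift slightly outward and press it down.

```bash
python3 -m creep '[[0.1,-0.5,0,0,1],[0.1,-0.5,0,0,1]]'; python3 - <<'E'
from plant import env
from h import *
go(env.get_state(),(434.5,-342.8),np.radians(-6.05),-8,67,45)
E
```

```text
time_s: 3.83
eef_pos: [433.3, -280.7, 134.8]
eef_rot: [-0.0, 0.999, -0.052, 0.0]
wrist_force: [0.6, -0.4, 0.5]
gripper_width: 0.002
grip_force: 0.0
to [ 433.6 -275.3   45. ] shift [-0.03 -0.54  8.98] roll 0.1
```

```bash
python3 -m creep '[[0,-0.6,1,0,1],[0,-0.6,3,0,1],[0,-0.6,4,0,1],[0,-0.6,5,0,1],[0,-0.6,6,0,1]]'; python3 -m creep '[[0,0,1,0,1],[0,0,1.7,0,1],[0,0,2.4,0,1],[0,0,3,0,1],[0,0,3,0,1]]'; python3 -m creep '[[0,0.2,0,0,1],[0,0.4,0,0,1],[0,0.4,0,0,1]]'
```

```text
time_s: 4.25
eef_pos: [433.5, -274.8, 73.6]
eef_rot: [-0.0, 0.999, -0.053, -0.0]
wrist_force: [-0.1, 5.5, 6.5]
gripper_width: -0.0
grip_force: 3.5
time_s: 4.67
eef_pos: [433.5, -274.0, 43.2]
eef_rot: [-0.001, 0.999, -0.052, -0.0]
wrist_force: [1.0, 4.0, -1.9]
gripper_width: -0.001
grip_force: 1.4
time_s: 4.92
eef_pos: [433.1, -278.5, 44.2]
eef_rot: [-0.0, 0.999, -0.052, -0.0]
wrist_force: [-0.7, 4.0, -0.4]
gripper_width: 0.001
grip_force: 1.5
```

```bash
python3 -m creep '[[0,0.15,0,0,1],[0,0.3,0,0,1],[0,0.3,0,0,1]]'
```

```text
time_s: 5.17
eef_pos: [432.8, -281.5, 44.4]
eef_rot: [-0.0, 0.999, -0.052, -0.0]
wrist_force: [-0.7, 3.1, -1.4]
gripper_width: 0.001
grip_force: 1.8
```

Force of 3 to 5 N throughout suggests the flap met the finger early. I'll back off, lift, and look.

```bash
python3 -m creep '[[0,-1.5,0,0,1],[0,-2.5,0,0,1],[0,-2.5,-3,0,1],[-2,-2.5,-7,0,1],[-6,-2.5,-9,0,1]]'; python3 -m creep '[[-4,0,0,0,1],[-8,0,-2,0,1],[-12,0,-4,0,1],[-12,0,-4,0,1]]'; python3 - <<'E'
from plant import env,optics
from h import *
f=optics.grab_frame('top'); t=optics.grab_frame('side')
cv2.imwrite('pics/w4.png',np.hstack([cv2.resize(f['img'][140:220,180:360],None,fx=2.2*1,fy=2.2*1,interpolation=cv2.INTER_CUBIC)[:176,:396] ,cv2.resize(t['img'][180:280,180:305][:, :],(220,176))]))
w=optics.grab_frame('wrist')
cv2.imwrite('pics/w4.png',np.vstack([np.hstack([cv2.resize(f['img'][140:220,260:360],(400,320)),cv2.resize(t['img'][185:280,190:310],(400,320))]),cv2.resize(w['img'][:, :],(373,280)) if 0 else np.hstack([cv2.resize(w['img'],(373,280)),np.zeros((280,427,3),np.uint8)])]))
E
```

```text
time_s: 5.58
eef_pos: [382.3, -251.0, 135.2]
eef_rot: [0.001, 0.999, -0.051, 0.001]
wrist_force: [-0.6, -2.1, 3.1]
gripper_width: -0.001
grip_force: 0.0
time_s: 5.92
eef_pos: [258.5, -238.2, 175.4]
eef_rot: [0.002, 0.999, -0.053, 0.002]
wrist_force: [-0.0, 0.2, 1.6]
gripper_width: 0.002
grip_force: 0.0
```

View pics/w4.png

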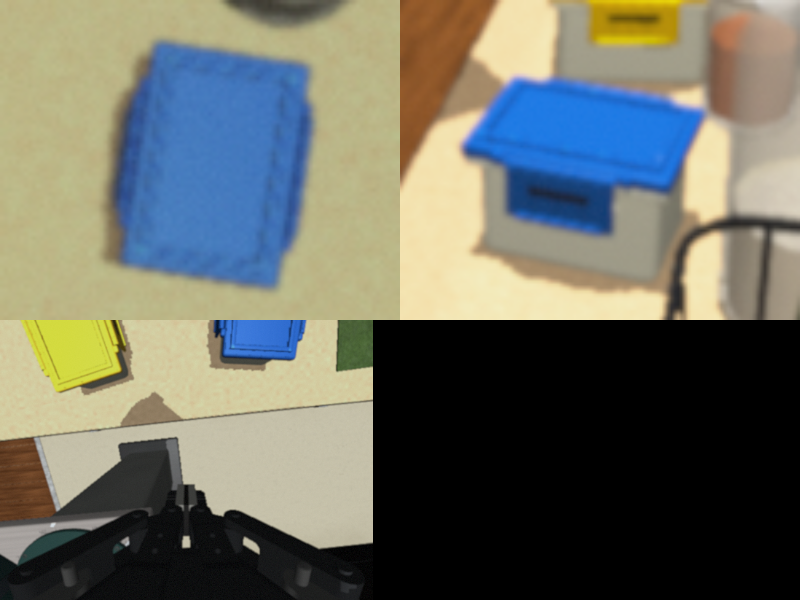

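Both flaps now look upright against the tub: the -y flap at (560,200) in the side view, and only thin strips beside the lid in the top view. I'll check this with numbers.

```bash
python3 - <<'E'
from plant import env, optics
from h import *
f=optics.grab_frame('top')
pp=lambda q:(np.array(q,float)+.5)/4-.5+[260,140]
C=onz(f,pp([(157,42),(310,65),(277,288),(122,265)]),80)[:,:2]; c=C.mean(0)
v=C[0]-C[3]+C[1]-C[2]; yaw=np.arctan2(v[1],v[0]); print(c,np.degrees(yaw))
m=mask(f,(100,120,40),(125,255,255)); ys,xs=np.nonzero(m)
for z in(80,70,45):
    P=onz(f,np.c_[xs,ys],z)[:,:2]-c; X=P@[np.cos(yaw),np.sin(yaw)]; Y=P@[-np.sin(yaw),np.cos(yaw)]
    i=abs(X)<22; j=(abs(X)>40)&(abs(X)<54)
    print(z,'mid',[np.percentile(Y[i],q).round(1) for q in(.3,99.7)],'ends',[np.percentile(Y[j],q).round(1) for q in(.3,99.7)])
# yellow reference
m=mask(f,(22,120,60),(38,255,255)); ys,xs=np.nonzero(m); P=onz(f,np.c_[xs,ys],80)[:,:2]; print('yellow',cv2.minAreaRect(P.astype(np.float32)))
go(env.get_state(),c,yaw,0,-67,175)
E
```

```text
[ 433.07406013 -343.65339849] -8.309562119051096
80 mid [np.float64(-44.8), np.float64(48.9)] ends [np.float64(-38.8), np.float64(40.9)]
70 mid [np.float64(-46.3), np.float64(48.4)] ends [np.float64(-40.3), np.float64(40.4)]
45 mid [np.float64(-49.9), np.float64(47.2)] ends [np.float64(-45.4), np.float64(39.6)]
yellow ((428.82110595703125, -128.08534240722656), (119.58432006835938, 98.16913604736328), 10.221376419067383)
to [ 423.4 -410.   175. ] shift [17.86 15.37 -0.33] roll 2.3
```

The box is within about 2 mm and 2° of where it started. The flap outer edges measure -49.9 and +47.2 mm, as they should for closed flaps. The yellow box hasn't moved, and the arm is clear.

```bash
python3 -c "
from plant import env
print(env.close_job())"
```

```text
the job is handed in; nothing more can be done
None
```

Both flaps of the blue-lidded container are folded down, the -y flap first and then the +y; it stands within about 2 mm and 2° of its start, the yellow one was not touched, and the job is handed in (verdict not shown).

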